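# Thread the hinge pin of a glass-blowing mould and hold it for the clip

### The arm

A 7-joint arm with a two-finger parallel gripper is mounted at the origin on the work surface. World frame = base frame: x ahead of the robot, y to its left, z up, the work surface at z = 0. Lengths are in m, angles in rad, forces in N, time in s.
With the tool pointing down it reaches from about 0.425 to 0.925 m from the base axis. Payload 6.8 kg.
Tool frame: the origin (TCP) lies midway between the tips of the shut fingers; the grasp point (between the pads) lies 19 mm behind it; y points along the fingers, z is the direction in which the jaws open and shut, and the axes are right-handed (so a half turn about y gives the same grasp; the last joint's range is limited). The gripper opens to 85 mm and grips with 20 to 120 N. Pads are 22 mm wide; open, the fingers measure 114 mm over their backs; the gripper's body (76 mm by 85 mm) begins 54 mm behind the grasp point. The pads swing forward as they close: fully open they stand 13 mm farther back than shut.
Start: joints at [-1.252, 0.477, 0.022, 1.555, -0.011, 1.109, -0.083], TCP at [0.279, 0.614, 0.231] pointing down, gripper open.
Joint ranges: [-2.96, 2.96], [-0.34, 2.1], [-1.41, 1.46], [0.24, 2.44], [-1.37, 4.51], [0.17, 1.92], [-2.96, 2.96]. Speed limits (rad/s): [2.39, 2.39, 3.14, 3.14, 3.14, 3.14, 3.14].

### API

Orientations are given as a unit quaternion [w, x, y, z].
In Python, from station import bot gives the robot as it stands. The module is installed in compiled form; this text tells all that it offers.
- The arm moves only by the shell command python3 -m crank 'ROWS' [FORCE]. ROWS is JSON, a list of rows, each an object with "linear": the shift along the tool's x, y, z in m, a list of three; "dr": the turn, a rotation vector about the tool's x, y, z in degrees, a list of three; "hand": the gripper command: -1 is shut, 1 is fully open, values between are in proportion. A call has 1 to 10 rows; each row is the pose to reach, as a shift and turn from the pose commanded when the call began, along the tool's axes at that moment; what a row does not reach only later rows make up. A row lasts 1/12 s, in which the tool goes at most 41.7 mm and 7.16 degrees, less where a joint would pass 70% of its speed; a pose out of reach is approached as far as the arm can. A call with a gripper value outside its range is refused whole. The fingers move at their own pace and stop on an object; FORCE is the grip in N (left out, the last holds). Time passes only in rows, so rows that repeat a pose let the fingers close. It gives the time, the measured TCP pose, the force and the opening at its end, in the units of the state.
- bot.get_obs(): the state, without advancing time (a new reading comes with each control period).
- bot.read_camera(name): name is "side" or "top" or "wrist"; returns the picture (420x560x3 uint8, blue, green, red); there is no depth.
- bot.camera_params(name): a dict with "K" (3x3 intrinsics, pixels), "k1" (the pictures are not rectified: a ray, as slopes to the right and down, at radius r is drawn at 1 + k1 r^2 times it, then the intrinsics apply), "R" (3x3) and "t" (3): a world point X has camera coordinates R X + t; the wrist camera has in their place "hand_eye" (4x4, takes a point from camera to tool coordinates, whose origin is the TCP and whose axes are the tool frame's). Camera axes: x right, y down, z forward; pixel columns grow to the right and rows downward; lengths in m; the calibration is good to about 2 mm. A picture is of the moment at which its call begins: read the wrist's pose just before it. camera_params takes no time and is no camera call.
- bot.hand_in(): hands the job in, once; it reports no verdict.
Trained networks look in the newest picture that a camera, given by its name, has taken for a name from the list of things; names that differ only in an ending like _2 or _b are one class to them, and where a whole thing is asked for, a point or a joint stands for the part that bears it (a point fixed in the world has none). Each returns a list of dicts, best first, with "score" (0 to 1); they miss things now and then, are a little off and sometimes report something else, mostly with a low value. They report only what shows in the picture. A call takes as long as a camera call. They do not tell look-alikes from the thing itself.
- bot.search_frame(camera, target): "extent" ([left, top, right, bottom] in pixels, round what is visible of it).
- bot.cut_out(camera, target): "pixels" (420x560 bool, what is visible of it) and "extent" ([left, top, right, bottom] in pixels, round what is visible of it).
- bot.place_of(camera, target): "xy" ([column, row] in pixels: a listed point, or the origin of a listed thing).
The state is a dict: "t": time; "q": joint angles; "joint_vel": joint speeds; "joint_torque": joint torques, N m; "eef_pos": TCP position; "tool_rot": TCP orientation; "contact_force": force on the tool from outside, world axes, zero at the start; "torque": the same for the moment, N m; "gripper_width": opening from 0.0 (shut) to 1.0 (fully open).
Only numpy, scipy, OpenCV 4.12 (cv2) and the standard library are available. Lean on these libraries where they do the work, as an engineer would, in place of code of your own. Each camera call takes 0.05 s, during which the arm holds its last target. There are 200 camera calls.

### The job

Take the hinge pin with the red knob out of the wooden rack and thread it down, without forcing it, through the upper and then the lower brass bushing of the blow mould's hinge. Finish still holding it still in the gripper, spanning both bushings, with the red knob's underside about 15 mm above the upper bushing so that a retaining clip can be slipped in under the knob: do not let go. Leave the other pins and everything else on the bench where they are.

Things in the scene. Friction and masses are not known exactly. Their poses are not given: they have to be found in the camera images.
- pin: THE PIN TO USE: bright steel rod, 12 mm diameter, red round knob on top (22 mm diameter, 36 mm tall). 151 mm long, 115 mm of it below the knob; the lowest 5 mm taper to a 7 mm flat foot. Loose, 0.10-0.19 kg. Origin at the foot's centre, z up along the pin. Starts upright in one of the rack's holes, foot 15 mm, knob 130 to 166 mm above the table.
- pin_shoulder (a point): Underside of the red knob, on the pin's axis, 115 mm above its foot.
- rack: Wooden block, fixed, 74 x 214 x 60 mm, origin at the centre of its underside on the table. Its y runs along the row of three vertical holes (at y = -70, 0, +70 mm, x = 0), 13 mm wide and 45 mm deep, one pin in each, which pin where varies.
- mould: Fixed mould: two grey iron half-blocks (to 108 mm high) on a 200 x 170 x 10 mm dark plate, two wooden handles to +x (185 mm out, 60 mm high). Origin: centre of the underside. Upright hinge line at x = -75 mm, y = 0: two square brass bushings, 36 x 36 x 20 mm, one above the other, each with a vertical 15 mm through-hole, 2 mm chamfer. The top bushing (125 mm) is its highest part.
- bush_up (a point): Centre of the top face of the upper brass bushing's hole (125 mm above the table); the bushing reaches 20 mm down from here.
- bush_low (a point): Centre of the top face of the lower brass bushing's hole, straight below the upper one (65 mm above the table); the bushing reaches 20 mm down from here, to 45 mm above the table.
- pin_wood: Wrong pin, leave alone: copper rod, light wooden knob (same knob size), 121 mm long, in the rack. Origin at its foot.
- pin_blue: Wrong pin, leave alone: dark rod, blue knob (same knob size), 131 mm long, in the rack. Origin at its foot.
- spare_bush: Bystander: loose brass ring, 36 mm across, 20 mm tall, lying flat near the robot. Origin under its centre.
- water_bottle: Bystander: blue bottle, 68 mm across, 200 mm tall. Origin under its centre.
- green_vase: Bystander: green glass, 90 mm across the rim, 150 mm tall. Origin under its centre.
- frit_jar: Bystander: amber jar, 70 mm across, 90 mm tall. Origin under its centre.
- plate: Bystander: white plate, 170 mm across, 20 mm tall. Origin under its centre.
- mallet: Bystander: hammer lying on the table. Origin under it.
Things that resemble listed ones, but are neither listed nor needed, are in the scene too. What is shaped like the rack but pink is not meant.

How it is judged:
On the way, in this order (a step that is already met when the one before it is completed fails the run):
1. the red-knobbed pin is held in the gripper with its foot clear above the rack (contact force between the fingers and pin above 2 N and z of pin in the frame of rack above 0.065 m), for 0.1 s.
2. the pin, held, has passed through the upper bushing, its foot between the two bushings (contact force between the fingers and pin above 2 N and angle between the z axis of pin and the z axis of mould, either way round below 0.06 rad and z of pin in the frame of bush_up below -0.022 m and z of pin in the frame of bush_low above 0.002 m and horizontal distance between pin and bush_up below 0.008 m), for 0.05 s.
3. the pin spans both bushings, its foot out below the lower one (contact force between the fingers and pin above 2 N and angle between the z axis of pin and the z axis of mould, either way round below 0.06 rad and z of pin in the frame of bush_low below -0.022 m and horizontal distance between pin and bush_low below 0.005 m), for 0.1 s.
At the end, for the whole second after the job is handed in: Red-knobbed pin held in the gripper (over 2 N), at rest, within 3.4 degrees of upright, through both bushings (foot within 5 mm of the hinge line), knob underside 7 to 23 mm above the upper bushing, pushing on the mould under 10 N; other pins and bystanders moved under 30 mm (contact force between the fingers and pin above 2 N and angle between the z axis of pin and the z axis of mould, either way round below 0.06 rad and horizontal distance between pin and bush_low below 0.005 m and horizontal distance between pin_shoulder and bush_up below 0.006 m and z of pin_shoulder in the frame of bush_up between 0.007 and 0.023 m and contact force between pin and mould below 10 N and linear speed of pin below 0.02 m/s and distance of each of pin_wood, pin_blue, spare_bush, water_bottle, green_vase, frit_jar, plate, mallet from where it was at the start of the episode below 0.03 m); the arm keeps its last pose, push and grip.
It fails at once if the pin is forced against the mould (over 40 N) (contact force between pin and mould above 40 N).
It fails at once if another pin or a bystander is moved over 30 mm (distance of any of pin_wood, pin_blue, spare_bush, water_bottle, green_vase, frit_jar, plate, mallet from where it was at the start of the episode above 0.03 m).
It also fails if it takes over 42 s, if anything falls off the work surface, if the arm or the gripper's body presses on something with over 40 N, if the wrist force passes 120 N, or if a joint passes its speed limit or range.

## Working session

There is one attempt and no reset: what is moved stays moved. The work goes in short steps, Python scripts to look and compute and a shell command to move; the robot and the scene stay as the last step left them, time stands still between calls to the robot, and variables do not carry over. Pictures are saved under pics/ and viewed, about 8 in all and at most 12, crops included, and the job is handed in when it is done.

```bash
mkdir -p pics; cat > h.py <<'E'
import numpy as np,cv2
from scipy.spatial.transform import Rotation as Rn
from station import bot
def R(o): q=o['tool_rot']; return Rn.from_quat([q[1],q[2],q[3],q[0]]).as_matrix()
def cam(name,o=None):
    p=bot.camera_params(name)
    if 'R' in p: return p,np.array(p['R']),np.array(p['t']).ravel()
    H=np.array(p['hand_eye']); Rt=R(o)
    Rc=Rt@H[:3,:3]; c=Rt@H[:3,3]+np.array(o['eef_pos'])
    return p,Rc.T,-Rc.T@c
def ray(name,uv,o=None):
    p,Rc,t=cam(name,o); k=p['k1']
    d=cv2.undistortPoints(np.array([[uv]],float),np.array(p['K'],float),np.array([k,0,0,0,0.]))[0,0]
    return -Rc.T@t, Rc.T@np.array([d[0],d[1],1])
def atz(name,uv,z,o=None):
    c,d=ray(name,uv,o); return c+d*(z-c[2])/d[2]
def proj(name,X,o=None):
    p,Rc,t=cam(name,o); x=Rc@np.array(X)+t; s=x[:2]/x[2]; s=s*(1+p['k1']*(s@s)); return (np.array(p['K'])@[*s,1])[:2]
def tri(rays):
    A=np.zeros((3,3));b=np.zeros(3)
    for c,d in rays:
        d=d/np.linalg.norm(d);P=np.eye(3)-np.outer(d,d);A+=P;b+=P@c
    X=np.linalg.solve(A,b); return X,[np.linalg.norm(np.cross(X-c,d/np.linalg.norm(d))) for c,d in rays]
E
python3 - <<'E'
from h import *
o=bot.get_obs();print({k:np.round(v,3) for k,v in o.items()}); print(R(o).round(3))
for c in ['side','top','wrist']:
    im=bot.read_camera(c); cv2.imwrite(f'pics/{c}0.png',im)
    p=bot.camera_params(c);print(c,p)
    for n in ['pin','pin_shoulder','bush_up','bush_low','rack','mould','pin_wood','pin_blue'] if c!='wrist' else []:
        try: print(c,n,[(np.round(r['xy'],1),round(r['score'],2)) for r in bot.place_of(c,n)][:3])
        except Exception as e: print(n,e)
print(bot.get_obs()['t'])
E
```

```text
{'t': np.float64(0.0), 'q': array([-1.252,  0.478,  0.022,  1.556, -0.011,  1.109, -0.083]), 'joint_vel': array([ 0.001, -0.002, -0.001,  0.   , -0.001,  0.003,  0.   ]), 'joint_torque': array([-1.0000e-03, -5.9647e+01,  1.6080e+00, -2.8119e+01,  1.2000e-02,
        1.0000e-02,  0.0000e+00]), 'eef_pos': array([0.279, 0.614, 0.23 ]), 'tool_rot': array([-0.69 ,  0.692, -0.15 ,  0.15 ]), 'contact_force': array([ 0.155, -0.048,  0.157]), 'torque': array([-0.034,  0.015, -0.013]), 'gripper_width': np.float64(0.999)}
[[ 0.91  -0.001  0.414]
 [-0.414 -0.002  0.91 ]
 [ 0.    -1.    -0.002]]
side {'K': array([[431.42256666,   0.        , 282.93289632],
       [  0.        , 431.42256666, 208.02651164],
       [  0.        ,   0.        ,   1.        ]]), 'k1': 0.01971720385089756, 'R': array([[ 0.84860764, -0.52894252,  0.0092133 ],
       [-0.36695496, -0.60108953, -0.70995453],
       [ 0.38106315,  0.59909197, -0.70418725]]), 't': array([-0.38392344,  0.25429665,  1.15542386])}
side pin [(array([332.3, 232.6]), 0.5), (array([433.7, 324.4]), 0.26)]
side pin_shoulder [(array([335.4, 206. ]),
[... 1211 characters left out ...]
in_wood [(array([348.4, 184.7]), 0.53), (array([147.1, 221.8]), 0.29)]
top pin_blue [(array([323.5, 183.8]), 0.38), (array([326.4, 185.2]), 0.32)]
wrist {'K': array([[368.5137067 ,   0.        , 282.05265418],
       [  0.        , 368.5137067 , 207.39778937],
       [  0.        ,   0.        ,   1.        ]]), 'k1': -0.03207259703901438, 'hand_eye': array([[-1.33696468e-03,  9.51470843e-01,  3.07736003e-01,
        -7.96991176e-02],
       [-4.56282684e-05, -3.07736336e-01,  9.51471674e-01,
        -1.42315418e-01],
       [ 9.99999105e-01,  1.25804256e-03,  4.54846578e-04,
         2.84608526e-04],
       [ 0.00000000e+00,  0.00000000e+00,  0.00000000e+00,
         1.00000000e+00]])}
0.95
```

View pics/side0.png

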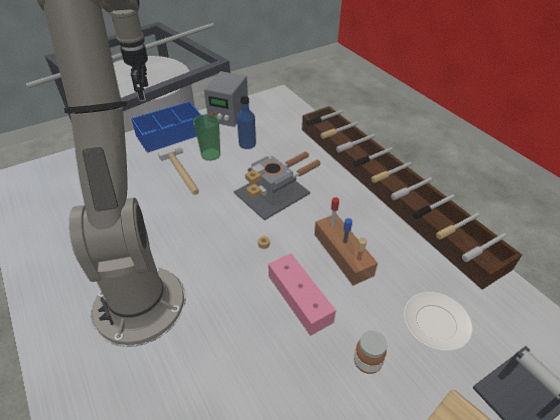

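View pics/top0.png

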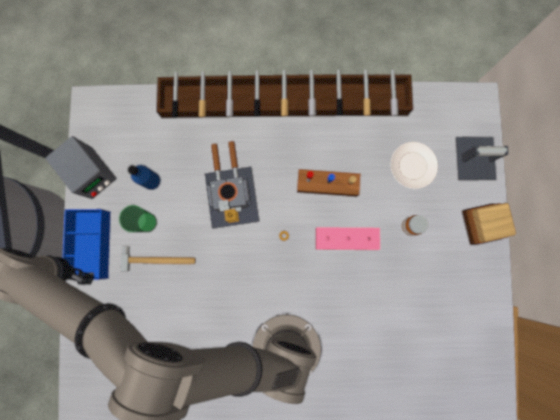

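The side picture shows the red knob at about (335,204), blue at (348,225), wood at (361,242), and the upper bushing at (249,175). In the top picture the red knob is at (309,175) and the bushings at (231,215).

```bash
python3 - <<'E'
from h import *
def knob(name,lo):
    im=cv2.imread(f'pics/{name}0.png'); h=cv2.cvtColor(im,cv2.COLOR_BGR2HSV)
    u0,v0,u1,v1=lo
    m=np.zeros(h.shape[:2],bool); m[v0:v1,u0:u1]=True
    m&=((h[...,0]<6)|(h[...,0]>172))&(h[...,1]>150)&(h[...,2]>70)
    ys,xs=np.nonzero(m);print(name,m.sum(),xs.min(),xs.max(),ys.min(),ys.max());return xs.mean(),ys.mean()
a=knob('side',(322,190,346,222)); b=knob('top',(300,166,318,183))
print('knob',a,b,atz('side',a,.148),atz('top',b,.150),tri([ray('side',a),ray('top',b)]))
a=(248.6,175.4);b=(230.8,214.9)
print('bu',atz('side',a,.125),atz('top',b,.125),tri([ray('side',a),ray('top',b)]))
print('bl',atz('side',(256.2,186),.065))
for n,u,v,z in [('mould',(271.9,190.7),(230.5,195.7),0),('rack',(342,253.2),(329,182),0),('wood',(356.6,270.5),(348.4,184.7),.015),('blue',(342.2,249.7),(323.5,183.8),.015)]:
    print(n,atz('side',u,z),atz('top',v,z))
o=bot.get_obs()
for n in ['side','top']:
    im=cv2.imread(f'pics/{n}0.png')
    print(n,proj(n,o['eef_pos']))
s=cv2.imread('pics/side0.png')[140:290,220:400]; t=cv2.imread('pics/top0.png')[130:240,190:370]
s=cv2.resize(s,(540,450),interpolation=2); t=cv2.resize(t,(720,440),interpolation=2)
cv2.imwrite('pics/c1.png',cv2.resize(np.vstack([np.pad(s,((0,0),(0,180),(0,0))),t]),(480,593),interpolation=3))
E
```

```text
side 52 332 338 198 209
top 38 307 312 171 178
knob (np.float64(334.84615384615387), np.float64(202.67307692307693)) (np.float64(309.60526315789474), np.float64(174.3421052631579)) [ 0.57571558 -0.07795129  0.148     ] [ 0.5748272  -0.07857074  0.15      ] (array([ 0.57506416, -0.07864723,  0.148899  ]), [np.float64(2.0308775067439004e-05), np.float64(2.03087750675519e-05)])
bu [0.43618041 0.17769919 0.125     ] [0.44884126 0.17656614 0.125     ] (array([0.44376827, 0.1795271 , 0.12113714]), [np.float64(0.00598876976044469), np.float64(0.005988769760444691)])
bl [0.46326523 0.18196228 0.065     ]
mould [ 5.31033123e-01  1.97492743e-01 -1.11022302e-16] [0.53011842 0.19435926 0.        ]
rack [ 5.67756828e-01 -1.47031051e-01 -1.11022302e-16] [ 0.57643396 -0.1562162   0.        ]
wood [ 0.55569486 -0.22758469  0.015     ] [ 0.56359164 -0.22286247  0.015     ]
blue [ 0.56752641 -0.14571392  0.015     ] [ 0.56745499 -0.1351003   0.015     ]
side [144.3629608   95.37320587]
top [ 80.54022334 268.76860075]
```

View pics/c1.png

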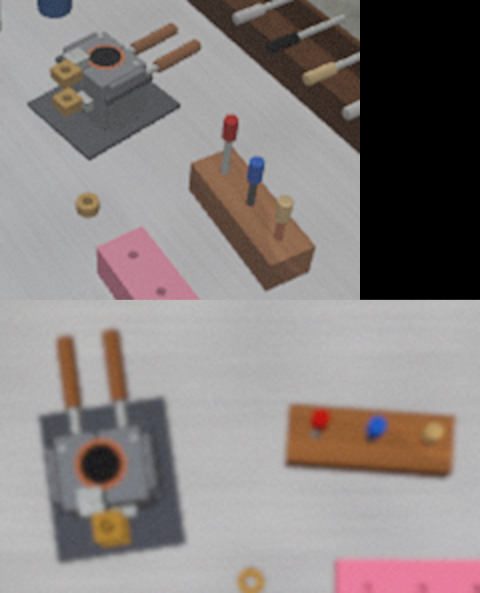

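```bash
python3 -m crank '[{"linear":[0.0,-0.03,0],"dr":[0,0,0],"hand":1},{"linear":[0.55,-0.03,-0.50],"dr":[0,69,0],"hand":1},{"linear":[0.55,-0.03,-0.50],"dr":[0,69,0],"hand":1},{"linear":[0.55,-0.03,-0.50],"dr":[0,69,0],"hand":1},{"linear":[0.55,-0.03,-0.50],"dr":[0,69,0],"hand":1},{"linear":[0.55,-0.03,-0.50],"dr":[0,69,0],"hand":1},{"linear":[0.55,-0.03,-0.50],"dr":[0,69,0],"hand":1},{"linear":[0.55,-0.03,-0.50],"dr":[0,69,0],"hand":1},{"linear":[0.55,-0.03,-0.50],"dr":[0,69,0],"hand":1},{"linear":[0.55,-0.03,-0.50],"dr":[0,69,0],"hand":1}]' 70
cat > go.py <<'E'
import sys
from h import *
def togo(X,heading):
    o=bot.get_obs();M=R(o);y=np.array([0,0,-1.]);z=np.array([np.cos(np.radians(heading)),np.sin(np.radians(heading)),0]);x=np.cross(y,z)
    T=np.stack([x,y,z],1)
    print('t',o['t'],'pos',np.round(o['eef_pos'],4),'F',np.round(o['contact_force'],1),'w',round(float(o['gripper_width']),3))
    print('lin mm',(M.T@(np.array(X)-o['eef_pos'])*1000).round(1),'dr deg',np.degrees(Rn.from_matrix(M.T@T).as_rotvec()).round(2))
if __name__=='__main__': togo([float(v) for v in sys.argv[1:4]],float(sys.argv[4]))
E
python3 go.py 0.575 -0.078 0.26 -3.8
```

```text
t: 1.78
eef_pos: [0.428, 0.2681, 0.2616]
tool_rot: [0.504, -0.503, 0.497, -0.497]
contact_force: [1.3, 0.5, -0.3]
gripper_width: 1.002
t 1.7833 pos [0.428  0.2681 0.2616] F [ 1.3  0.5 -0.3] w 1.002
lin mm [347.9   1.4 142.5] dr deg [-0.02  4.54 -0.05]
```

```bash
python3 -m crank '[{"linear":[0.34,0,0.14],"dr":[0,4,0],"hand":0.3},{"linear":[0.34,0,0.14],"dr":[0,4,0],"hand":0.3},{"linear":[0.34,0,0.14],"dr":[0,4,0],"hand":0.3},{"linear":[0.34,0,0.14],"dr":[0,4,0],"hand":0.3},{"linear":[0.34,0,0.14],"dr":[0,4,0],"hand":0.3},{"linear":[0.34,0,0.14],"dr":[0,4,0],"hand":0.3},{"linear":[0.34,0,0.14],"dr":[0,4,0],"hand":0.3},{"linear":[0.34,0,0.14],"dr":[0,4,0],"hand":0.3},{"linear":[0.34,0,0.14],"dr":[0,4,0],"hand":0.3},{"linear":[0.34,0,0.14],"dr":[0,4,0],"hand":0.3}]'
python3 - <<'E'
from h import *; from go import togo
togo([.575,-.078,.26],-3.8)
o=bot.get_obs(); im=bot.read_camera('wrist'); cv2.imwrite('pics/w1.png',im)
print(o['joint_vel'].round(3))
print('exp knob top',proj('wrist',[.575,-.078,.166],o))
for n in ['pin','pin_blue','pin_wood','pin_shoulder','rack']:
    print(n,[(np.round(r['xy'],1),round(r['score'],2)) for r in bot.place_of('wrist',n)][:3])
E
```

```text
t: 2.62
eef_pos: [0.5753, -0.076, 0.2621]
tool_rot: [-0.484, 0.485, -0.513, 0.517]
contact_force: [-0.4, -0.4, 0.2]
gripper_width: 0.647
t 2.6167 pos [ 0.5753 -0.076   0.2621] F [-0.4 -0.4  0.2] w 0.647
lin mm [ 2.   2.1 -0.2] dr deg [-0.16  0.32  0.25]
[-0.067 -0.033 -0.065  0.046 -0.001  0.016 -0.102]
exp knob top [282.20363086 212.93055246]
pin [(array([282.5, 168.4]), 0.68)]
pin_blue [(array([280.8, 224. ]), 0.69), (array([278.1, 228.5]), 0.59)]
pin_wood []
pin_shoulder [(array([282.1, 198.8]), 0.69)]
rack [(array([278.4, 224.5]), 0.98), (array([125.9, 280. ]), 0.77)]
```

View pics/w1.png

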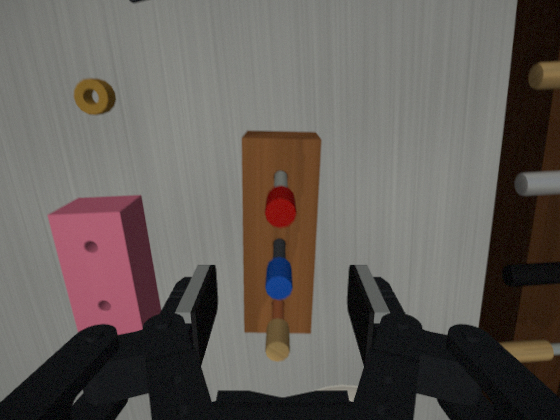

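The wrist view shows the red knob's top at about (281,212) against an expected (282,213), centred between the fingers. The rack is aligned with the image. I'm descending and gripping.

```bash
python3 -m crank '[{"linear":[0.002,0.03,0],"dr":[0,0.3,0.2],"hand":0.3},{"linear":[0.002,0.06,0],"dr":[0,0.3,0.2],"hand":0.3},{"linear":[0.002,0.09,0],"dr":[0,0.3,0.2],"hand":0.3},{"linear":[0.002,0.115,0],"dr":[0,0.3,0.2],"hand":0.3},{"linear":[0.002,0.132,0],"dr":[0,0.3,0.2],"hand":0.3},{"linear":[0.002,0.132,0],"dr":[0,0.3,0.2],"hand":-0.2},{"linear":[0.002,0.132,0],"dr":[0,0.3,0.2],"hand":-1},{"linear":[0.002,0.132,0],"dr":[0,0.3,0.2],"hand":-1},{"linear":[0.002,0.132,0],"dr":[0,0.3,0.2],"hand":-1},{"linear":[0.002,0.132,0],"dr":[0,0.3,0.2],"hand":-1}]' 70
python3 -m crank '[{"linear":[0,0,0],"dr":[0,0,0],"hand":-1},{"linear":[0,0,0],"dr":[0,0,0],"hand":-1},{"linear":[0,0,0],"dr":[0,0,0],"hand":-1}]'
python3 - <<'E'
from h import *; from go import togo
togo([.575,-.078,.23],-3.8)
im=bot.read_camera('wrist'); cv2.imwrite('pics/w2.png',im)
E
```

```text
t: 3.75
eef_pos: [0.5748, -0.0691, 0.1307]
tool_rot: [0.487, -0.484, 0.514, -0.513]
contact_force: [-0.2, 0.1, 0.9]
gripper_width: 0.232
t: 4.0
eef_pos: [0.5749, -0.0692, 0.1305]
tool_rot: [0.487, -0.484, 0.514, -0.513]
contact_force: [-0.8, 1.3, 6.4]
gripper_width: 0.231
t 4.0 pos [ 0.5749 -0.0692  0.1305] F [-0.8  1.3  6.4] w 0.231
lin mm [  8.4 -99.5   0.9] dr deg [-0.12  0.59 -0.24]
```

View pics/w2.png

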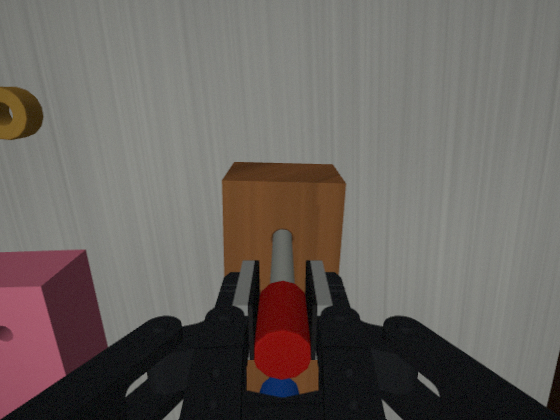

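The knob is gripped at (282,330), about 8 mm off the pad centre along tool x. I'll open slightly, shift and regrip.

```bash
python3 -m crank '[{"linear":[0,0,0],"dr":[0,0,0],"hand":0},{"linear":[0,0,0],"dr":[0,0,0],"hand":0},{"linear":[0,0,0],"dr":[0,0,0],"hand":0},{"linear":[0.0085,0,0.0005],"dr":[0,0.5,-0.2],"hand":0},{"linear":[0.0085,0,0.0005],"dr":[0,0.5,-0.2],"hand":0},{"linear":[0.0085,0,0.0005],"dr":[0,0.5,-0.2],"hand":-1},{"linear":[0.0085,0,0.0005],"dr":[0,0.5,-0.2],"hand":-1},{"linear":[0.0085,0,0.0005],"dr":[0,0.5,-0.2],"hand":-1},{"linear":[0.0085,0,0.0005],"dr":[0,0.5,-0.2],"hand":-1},{"linear":[0.0085,0,0.0005],"dr":[0,0.5,-0.2],"hand":-1}]' 80
python3 -m crank '[{"linear":[0,0,0],"dr":[0,0,0],"hand":-1},{"linear":[0,0,0],"dr":[0,0,0],"hand":-1},{"linear":[0,0,0],"dr":[0,0,0],"hand":-1},{"linear":[0,-0.01,0],"dr":[0,0,0],"hand":-1},{"linear":[0,-0.025,0],"dr":[0,0,0],"hand":-1},{"linear":[0,-0.05,0],"dr":[0,0,0],"hand":-1},{"linear":[0,-0.08,0],"dr":[0,0,0],"hand":-1},{"linear":[0,-0.105,0],"dr":[0,0,0],"hand":-1},{"linear":[0,-0.105,0],"dr":[0,0,0],"hand":-1},{"linear":[0,-0.105,0],"dr":[0,0,0],"hand":-1}]'
python3 - <<'E'
from h import *; from go import togo
togo([.575,-.078,.235],-3.8)
o=bot.get_obs()
im=bot.read_camera('wrist'); s=bot.read_camera('side'); im[:210,:280]=cv2.resize(s[100:310,200:480],None,fx=1,fy=1)
cv2.imwrite('pics/w3.png',im)
p=np.array(o['eef_pos'])
for z in (.019,-.017-.0,): print(proj('wrist',p+[0,0,z],o))
print('shaft expected foot',proj('wrist',p+[0,0,.001-.115],o))
E
```

```text
t: 4.88
eef_pos: [0.5741, -0.0779, 0.1294]
tool_rot: [-0.484, 0.484, -0.516, 0.516]
contact_force: [-0.6, -0.9, 1.8]
gripper_width: 0.237
t: 5.72
eef_pos: [0.5745, -0.0776, 0.2359]
tool_rot: [-0.484, 0.483, -0.515, 0.516]
contact_force: [-0.4, 0.6, -1.5]
gripper_width: 0.24
t 5.7167 pos [ 0.5745 -0.0776  0.2359] F [-0.4  0.6 -1.5] w 0.24
lin mm [0.3 0.9 0.5] dr deg [-0.14  0.1  -0.05]
[283.8656316 304.8797131]
[283.27452282 262.94000458]
shaft expected foot [282.4296572  203.04121433]
```

View pics/w3.png

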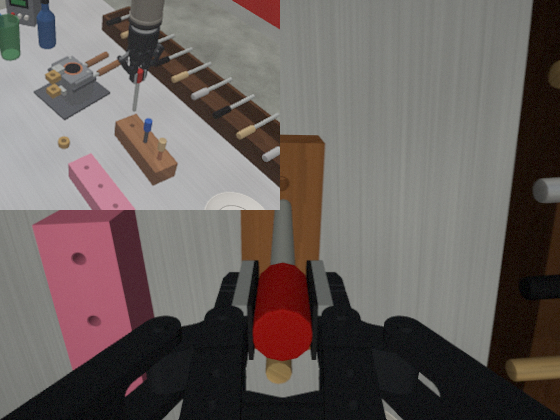

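The pin is held upright and its foot is out of the rack at about (282,203), as expected. Next I move to just short of the bushings and look.

```bash
python3 -m crank '[{"linear":[0,-0.03,0],"dr":[0,0,0],"hand":-1},{"linear":[-0.03,-0.05,-0.02],"dr":[0,0,0],"hand":-1},{"linear":[-0.06,-0.05,-0.04],"dr":[0,0,0],"hand":-1},{"linear":[-0.09,-0.05,-0.06],"dr":[0,0,0],"hand":-1},{"linear":[-0.12,-0.05,-0.08],"dr":[0,0,0],"hand":-1},{"linear":[-0.15,-0.05,-0.1],"dr":[0,0,0],"hand":-1},{"linear":[-0.18,-0.05,-0.12],"dr":[0,0,0],"hand":-1},{"linear":[-0.21,-0.05,-0.135],"dr":[0,0,0],"hand":-1},{"linear":[-0.227,-0.05,-0.145],"dr":[0,0,0],"hand":-1},{"linear":[-0.227,-0.05,-0.145],"dr":[0,0,0],"hand":-1}]'
python3 -m crank '[{"linear":[0,0,0],"dr":[0,0,0],"hand":-1},{"linear":[0,0,0],"dr":[0,0,0],"hand":-1}]'
cat > look.py <<'E'
import sys
from h import *
f=sys.argv[1]
o=bot.get_obs(); im=bot.read_camera('wrist'); cv2.imwrite(f'pics/{f}.png',im)
print(o['t'],np.round(o['eef_pos'],4),np.abs(o['joint_vel']).max().round(3),'F',np.round(o['contact_force'],1),'w',round(float(o['gripper_width']),3))
for n,z in [('bush_up',.125),('bush_low',.065)]:
    for r in bot.place_of('wrist',n)[:2]: print(n,r['score'],np.round(r['xy'],1),atz('wrist',r['xy'],z,o).round(4))
ft=np.array(o['eef_pos'])-[0,0,.1145]
for r in bot.place_of('wrist','pin')[:2]: print('foot',r['score'],np.round(r['xy'],1),atz('wrist',r['xy'],ft[2],o).round(4),'exp',proj('wrist',ft,o))
a,b,c,d=150,60,430,270
cv2.imwrite(f'pics/{f}c.png',cv2.resize(im[b:d,a:c],(784,588),interpolation=cv2.INTER_CUBIC))
E
python3 look.py w4
```

```text
t: 6.65
eef_pos: [0.4407, 0.1626, 0.2828]
tool_rot: [0.485, -0.487, 0.515, -0.513]
contact_force: [0.4, -0.2, -1.4]
gripper_width: 0.235
t: 6.82
eef_pos: [0.4437, 0.1571, 0.2834]
tool_rot: [-0.483, 0.484, -0.516, 0.516]
contact_force: [-0.2, 0.0, -1.0]
gripper_width: 0.235
6.8167 [0.4437 0.1571 0.2834] 0.017 F [-0.2  0.  -1. ] w 0.235
bush_up 0.63 [291.2 161.5] [0.4519 0.1784 0.125 ]
bush_low 0.81 [288.9 147.3] [0.4511 0.181  0.065 ]
```

View pics/w4c.png

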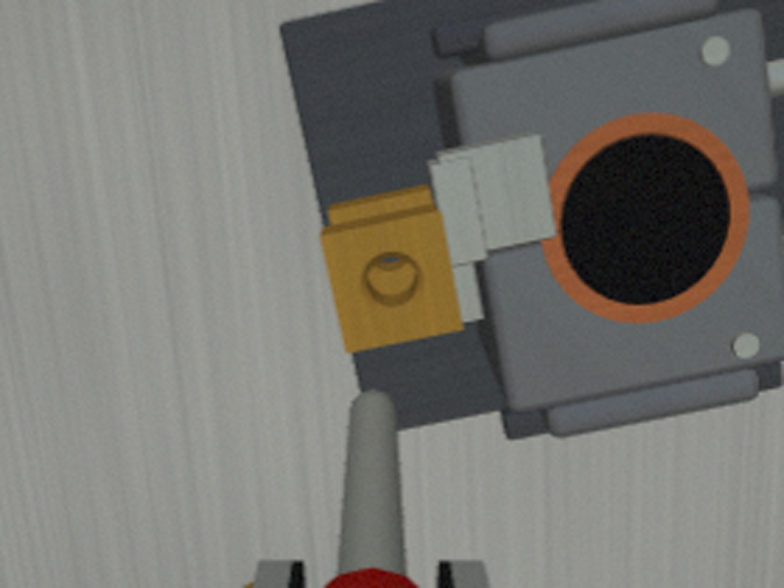

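The crop shows the upper bushing's hole at crop (391,279), full (289.8,159.8). The pin's foot centre is at about crop (373,405), full (283.2,204.7).

```bash
python3 - <<'E'
from h import *
o=bot.get_obs(); p=np.array(o['eef_pos']); im=cv2.imread('pics/w4.png')
b=atz('wrist',(289.8,159.8),.125,o); f=atz('wrist',(283.2,204.7),p[2]-.1145,o)
print('bush',b.round(4),'foot',f.round(4),'tcp',p.round(4))
# bushing corner sizes
c=[atz('wrist',(150+u/2.8,60+v/2.8),.125,o)[:2] for u,v in [(323,231),(440,207),(462,329),(346,352)]]
print('sides',[np.linalg.norm(c[i]-c[i-1]).round(4) for i in range(4)],'centre',np.mean(c,0).round(4),'head',np.degrees(np.arctan2(*(c[1]-c[0])[::-1])))
d=b-f; print('foot->bush tool mm',(R(o).T@d*1000).round(1))
for dz in (0,-.015,-.06,-.1145): print(dz,proj('wrist',p+[0,0,dz],o).round(1))
g=cv2.cvtColor(im,cv2.COLOR_BGR2GRAY)
for v in (215,230,245,258): print(v,g[v,262:306])
for n in ('side','top'):
    im=bot.read_camera(n); cv2.imwrite(f'pics/{n}1.png',im)
    print(n,'foot exp',proj(n,p-[0,0,.1145]).round(1),'shoulder',proj(n,p+[0,0,.0005]).round(1),'top',proj(n,p+[0,0,.0365]).round(1),'bush',proj(n,b).round(1))
    for t in ('pin','pin_shoulder','bush_up'): print(t,[(r['xy'],r['score']) for r in bot.place_of(n,t)][:2])
E
```

```text
bush [0.4516 0.1797 0.125 ] foot [0.4444 0.1553 0.1695] tcp [0.4443 0.1569 0.284 ]
sides [np.float64(0.0369), np.float64(0.0346), np.float64(0.0368), np.float64(0.0355)] centre [0.452  0.1793] head 7.76100717880682
foot->bush tool mm [-24.8  44.5   5.6]
0 [283.5 280.5]
-0.015 [283.4 264.8]
-0.06 [283.1 230. ]
-0.1145 [282.9 202.6]
215 [153 150 147 147 149 150 152 150 151 148 150 141 114  98 102 104 104 110
 113 112 111 110 113 109 105 101  97  91  86  92 127 150 153 151 153 150
 148 149 153 156 151 151 148 149]
230 [149 150 152 149 145 148 152 150 148 150 136 105  97  98 103 107 107 110
 112 114 113 113 113 111 107 105 101  93  90  80  95 129 152 152 151 153
 148 148 151 157 152 152 152 149]
245 [151 151 148 149 148 148 144 144 147 133  98  97  96 102 104 109 110 114
 112 115 113 113 112 111 107 102 101 100  94  89  86  97 130 151 150 150
 152 147 148 151 152 154 147 149]
258 [142 148 147 146 148 146 143 145 126  97  94  95 100 104 106 110 112 113
 111 110 111 114 112 111 108 105 104 101  94  89  88  80 105 139 152 152
 150 149 148 150 152 154 152 149]
side foot exp [253.6 167. ] shoulder [252.  135.4] top [251.5 124.6] bush [252.6 173.4]
pin [([436.6, 325.4], 0.65), ([254.2, 166.7], 0.53)]
pin_shoulder [([254.2, 132.9], 0.48)]
bush_up [([249.9, 177.8], 0.73)]
top foot exp [235.2 214.9] shoulder [230.4 210.8] top [228.7 209.4] bush [229.8 214.1]
pin [([162.1, 262.8], 0.43)]
pin_shoulder []
bush_up [([229.8, 213.8], 0.69)]
```

The measurements agree: side lengths of about 36 mm, and the top camera's bushing is within 0.3 px. Moving above the hole with the foot about 10 mm up.

```bash
python3 -m crank '[{"linear":[-0.012,0,0.003],"dr":[0,0,0],"hand":-1},{"linear":[-0.0245,0,0.0055],"dr":[0,0,0],"hand":-1},{"linear":[-0.0245,0.012,0.0055],"dr":[0,0,0],"hand":-1},{"linear":[-0.0245,0.024,0.0055],"dr":[0,0,0],"hand":-1},{"linear":[-0.0245,0.034,0.0055],"dr":[0,0,0],"hand":-1},{"linear":[-0.0245,0.034,0.0055],"dr":[0,0,0],"hand":-1},{"linear":[-0.0245,0.034,0.0055],"dr":[0,0,0],"hand":-1},{"linear":[-0.0245,0.034,0.0055],"dr":[0,0,0],"hand":-1}]'
python3 look.py w5
```

```text
t: 8.08
eef_pos: [0.4514, 0.1826, 0.2507]
tool_rot: [-0.484, 0.483, -0.516, 0.516]
contact_force: [0.2, 0.7, -0.7]
gripper_width: 0.234
8.0833 [0.4514 0.1826 0.2507] 0.009 F [ 0.2  0.7 -0.7] w 0.234
bush_up 0.66 [283.5 205.8] [0.4516 0.1767 0.125 ]
bush_low 0.96 [281.9 181. ] [0.4507 0.1815 0.065 ]
foot 0.66 [284.9 205. ] [0.4528 0.1808 0.1362] exp [282.75253083 202.73945453]
foot 0.19 [281.3 203.4] [0.4503 0.1822 0.1362] exp [282.75253083 202.73945453]
```

View pics/w5c.png

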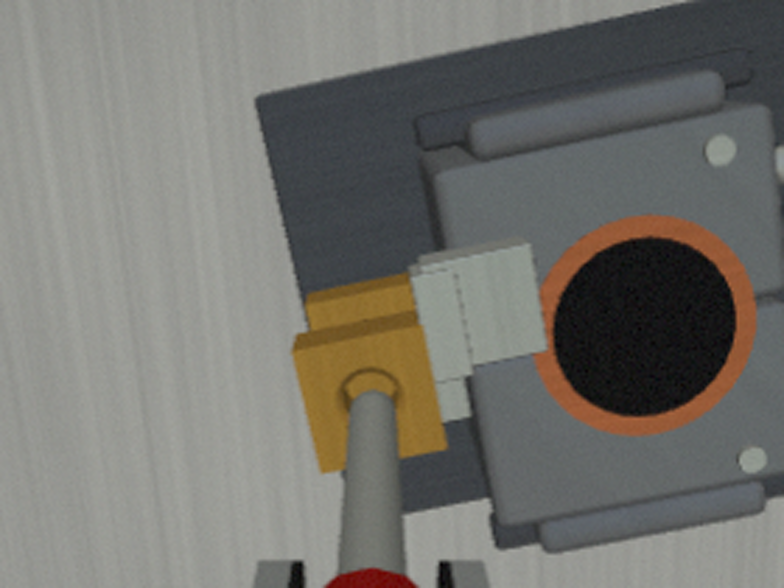

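Crop: bushing face centre and hole at about (371,397.5), full (282.4,202.0). The foot's tip is at about (372,391), so its centre is at about (283,204).

```bash
python3 - <<'E'
from h import *
o=bot.get_obs(); p=np.array(o['eef_pos']); im=cv2.imread('pics/w5.png')
c=np.array([[297,350],[422,325],[445,448],[321,471]])/2.8+[150,60]
w=[atz('wrist',q,.125,o)[:2] for q in c]; print([np.linalg.norm(w[i]-w[i-1]).round(4) for i in range(4)],np.mean(w,0).round(4))
b=atz('wrist',(282.4,202.0),.125,o)
print('bush',b.round(4),'tcp',p.round(4))
# model silhouette of the pin tip: draw foot circle r3.5 & r6 5mm up, for foot offsets along tool
M=R(o)
for off in ([0,0],[1,0],[2,0]):
    ft=p-[0,0,.1145]+M@np.array([off[0]/1e3,0,off[1]/1e3])
    pts=np.array([proj('wrist',ft+[r*np.cos(a),r*np.sin(a),z],o) for r,z in ((.0035,0),(.006,.005)) for a in np.linspace(0,6.28,60)])
    print(off,'silhouette top v',pts[:,1].min().round(2),'foot->bush',(M.T@(b-ft)*1000).round(2))
print(im[186:212,280:286].mean(1).round(0).astype(int).tolist())
E
```

```text
[np.float64(0.0352), np.float64(0.0341), np.float64(0.0354), np.float64(0.035)] [0.4511 0.1789]
bush [0.451  0.1795 0.125 ] tcp [0.4514 0.1823 0.2509]
[0, 0] silhouette top v 196.83 foot->bush [ 2.86 11.37 -0.19]
[1, 0] silhouette top v 198.18 foot->bush [ 1.86 11.37 -0.19]
[2, 0] silhouette top v 199.53 foot->bush [ 0.86 11.37 -0.19]
[[48, 111, 144], [48, 112, 145], [48, 110, 144], [47, 111, 143], [46, 108, 140], [37, 88, 114], [32, 75, 99], [42, 97, 127], [48, 110, 143], [48, 111, 143], [46, 110, 142], [47, 110, 143], [50, 110, 141], [71, 105, 122], [97, 104, 102], [108, 114, 111], [110, 116, 114], [110, 117, 114], [111, 118, 116], [111, 117, 116], [111, 116, 114], [110, 116, 114], [110, 117, 116], [111, 118, 116], [110, 117, 115], [112, 117, 116]]
```

```bash
python3 -m crank '[{"linear":[0.0008,0,-0.0002],"dr":[0,0,0],"hand":-1},{"linear":[0.0008,0.004,-0.0002],"dr":[0,0,0],"hand":-1},{"linear":[0.0008,0.008,-0.0002],"dr":[0,0,0],"hand":-1},{"linear":[0.0008,0.011,-0.0002],"dr":[0,0,0],"hand":-1},{"linear":[0.0008,0.014,-0.0002],"dr":[0,0,0],"hand":-1},{"linear":[0.0008,0.017,-0.0002],"dr":[0,0,0],"hand":-1},{"linear":[0.0008,0.020,-0.0002],"dr":[0,0,0],"hand":-1},{"linear":[0.0008,0.020,-0.0002],"dr":[0,0,0],"hand":-1}]'
python3 look.py w6
```

```text
t: 8.95
eef_pos: [0.4504, 0.1812, 0.2295]
tool_rot: [0.483, -0.484, 0.516, -0.516]
contact_force: [-1.2, -0.4, -1.0]
gripper_width: 0.236
8.95 [0.4504 0.1812 0.2295] 0.013 F [-1.2 -0.4 -1. ] w 0.236
bush_up 0.68 [283.3 210.8] [0.4504 0.1782 0.125 ]
bush_up 0.45 [355.3 157.8] [0.5013 0.2128 0.125 ]
bush_low 0.85 [283.9 184. ] [0.4514 0.1824 0.065 ]
foot 0.69 [284.5 206.2] [0.4513 0.1784 0.115 ] exp [282.96848746 202.57933826]
foot 0.56 [355.2 157.5] [0.5031 0.2111 0.115 ] exp [282.96848746 202.57933826]
```

View pics/w6c.png

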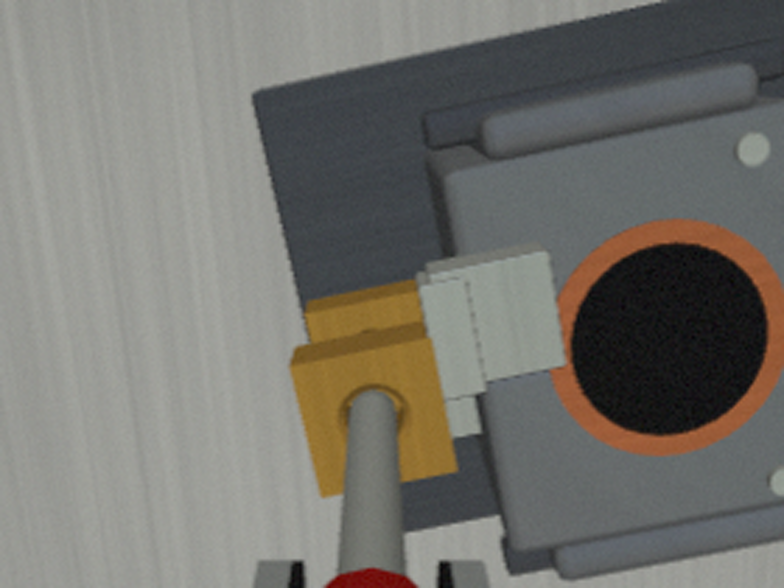

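The foot is about 10 mm into the upper bushing with almost no force. Hole rim centre is at about crop (374,415), shaft at about (373,…).

```bash
python3 - <<'E'
from h import *
o=bot.get_obs(); p=np.array(o['eef_pos']); M=R(o)
b=atz('wrist',(150+374/2.8,60+415.5/2.8),.125,o)
ax=p+M@np.array([.0019,0,0])
print('bush',b.round(4),'ax',ax.round(4),'tool diff mm',(M.T@(b-ax)*1000).round(2))
im=cv2.imread('pics/w6.png').astype(int)
print(im[192:214,281:286].mean(1).round(0).astype(int).tolist())
print(M.round(4).tolist())
E
```

```text
bush [0.4513 0.18   0.125 ] ax [0.4508 0.1795 0.2304] tool diff mm [ -0.5  105.4    0.51]
[[50, 114, 147], [50, 114, 147], [50, 115, 149], [46, 112, 145], [48, 110, 143], [35, 82, 109], [36, 74, 98], [71, 98, 111], [100, 106, 105], [108, 115, 113], [114, 120, 117], [114, 119, 118], [113, 119, 117], [113, 119, 116], [113, 120, 118], [113, 120, 117], [111, 118, 116], [113, 119, 117], [113, 119, 117], [113, 119, 117], [112, 118, 116], [113, 119, 117]]
[[-0.0648, 0.0002, 0.9979], [-0.9979, 0.0002, -0.0648], [-0.0002, -1.0, 0.0002]]
```

```bash
python3 -m crank '[{"linear":[0,0.005,0],"dr":[0,0,0],"hand":-1},{"linear":[0,0.010,0],"dr":[0,0,0],"hand":-1},{"linear":[0,0.015,0],"dr":[0,0,0],"hand":-1},{"linear":[0,0.020,0],"dr":[0,0,0],"hand":-1},{"linear":[0,0.025,0],"dr":[0,0,0],"hand":-1},{"linear":[0,0.029,0],"dr":[0,0,0],"hand":-1},{"linear":[0,0.029,0],"dr":[0,0,0],"hand":-1},{"linear":[0,0.029,0],"dr":[0,0,0],"hand":-1}]'
python3 look.py w7
```

```text
t: 9.82
eef_pos: [0.4506, 0.1813, 0.201]
tool_rot: [0.483, -0.484, 0.516, -0.516]
contact_force: [-0.0, -0.8, -0.2]
gripper_width: 0.239
9.8167 [0.4506 0.1813 0.201 ] 0.009 F [-0.  -0.8 -0.2] w 0.239
bush_up 0.75 [282.5 224.4] [0.4501 0.1788 0.125 ]
bush_up 0.24 [283.4 203.4] [0.4516 0.1927 0.125 ]
bush_low 0.83 [282.7 196.5] [0.4504 0.1797 0.065 ]
foot 0.77 [283.2 204.8] [0.4507 0.1796 0.0865] exp [282.8985693  202.62981133]
```

View pics/w7c.png

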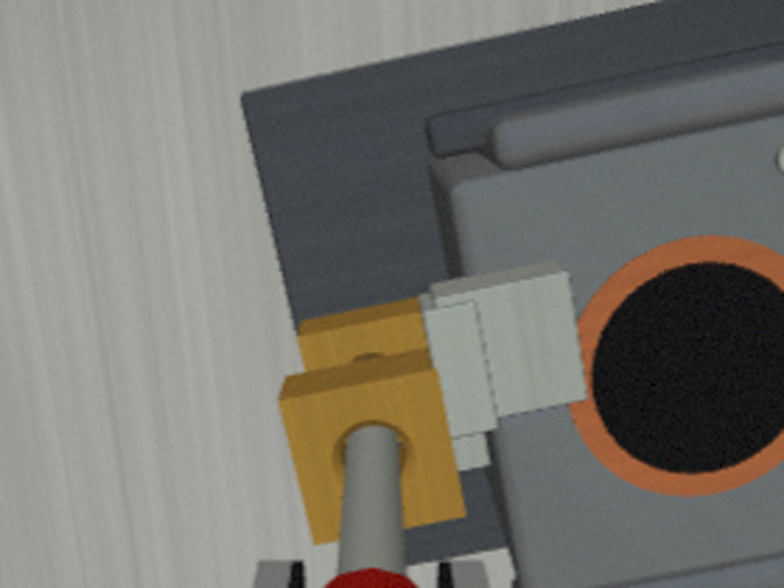

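The pin is through the upper bushing with the foot in the gap and no force. The lower hole's rim at crop (370,354) lines up with it. I'm going on slowly.

```bash
python3 -m crank '[{"linear":[0,0.005,0],"dr":[0,0,0],"hand":-1},{"linear":[0,0.010,0],"dr":[0,0,0],"hand":-1},{"linear":[0,0.015,0],"dr":[0,0,0],"hand":-1},{"linear":[0,0.018,0],"dr":[0,0,0],"hand":-1},{"linear":[0,0.021,0],"dr":[0,0,0],"hand":-1},{"linear":[0,0.024,0],"dr":[0,0,0],"hand":-1},{"linear":[0,0.027,0],"dr":[0,0,0],"hand":-1},{"linear":[0,0.027,0],"dr":[0,0,0],"hand":-1}]'
python3 -c "
from h import *
o=bot.get_obs();print(o['torque'].round(2))"
```

```text
t: 10.68
eef_pos: [0.4505, 0.1812, 0.1736]
tool_rot: [0.483, -0.484, 0.516, -0.516]
contact_force: [-0.7, 0.5, -1.3]
gripper_width: 0.235
[0.   0.02 0.05]
```

Foot at about 0.059, inside the lower bushing with no force. On to the final height.

```bash
python3 -m crank '[{"linear":[0,0.004,0],"dr":[0,0,0],"hand":-1},{"linear":[0,0.008,0],"dr":[0,0,0],"hand":-1},{"linear":[0,0.012,0],"dr":[0,0,0],"hand":-1},{"linear":[0,0.016,0],"dr":[0,0,0],"hand":-1},{"linear":[0,0.020,0],"dr":[0,0,0],"hand":-1},{"linear":[0,0.024,0],"dr":[0,0,0],"hand":-1},{"linear":[0,0.028,0],"dr":[0,0,0],"hand":-1},{"linear":[0,0.032,0],"dr":[0,0,0],"hand":-1},{"linear":[0,0.034,0],"dr":[0,0,0],"hand":-1},{"linear":[0,0.034,0],"dr":[0,0,0],"hand":-1}]'
python3 -m crank '[{"linear":[0,0,0],"dr":[0,0,0],"hand":-1},{"linear":[0,0,0],"dr":[0,0,0],"hand":-1},{"linear":[0,0,0],"dr":[0,0,0],"hand":-1}]'
python3 look.py w8
python3 - <<'E'
from h import *
im=bot.read_camera('side'); cv2.imwrite('pics/side9.png',im)
w=cv2.imread('pics/w8.png')
s=cv2.resize(im[110:230,200:320],(480,480),interpolation=2)
cv2.imwrite('pics/f.png',np.hstack([s,cv2.resize(w[140:420,190:375],(317,480))]))
p=np.array(bot.get_obs()['eef_pos'])
for z in (.125,.1395,.1755): print(z,((proj('side',[p[0],p[1]-.001,z])-[200,110])*4).round(0))
E
```

```text
t: 11.52
eef_pos: [0.4505, 0.1813, 0.1397]
tool_rot: [0.483, -0.484, 0.516, -0.516]
contact_force: [-0.2, -0.6, -0.9]
gripper_width: 0.235
t: 11.77
eef_pos: [0.451, 0.1815, 0.1405]
tool_rot: [-0.484, 0.483, -0.516, 0.516]
contact_force: [0.6, 0.0, -0.6]
gripper_width: 0.235
11.7667 [0.451  0.1815 0.1405] 0.001 F [ 0.6  0.  -0.6] w 0.235
bush_up 0.93 [284.4 266.3] [0.4514 0.1804 0.125 ]
bush_low 0.83 [282.5 223.4] [0.4506 0.1799 0.065 ]
foot 0.56 [282.7 205.7] [0.4508 0.1792 0.026 ] exp [282.75887823 202.74677136]
0.125 [209. 253.]
0.1395 [208. 239.]
0.1755 [206. 202.]
```

View pics/f.png

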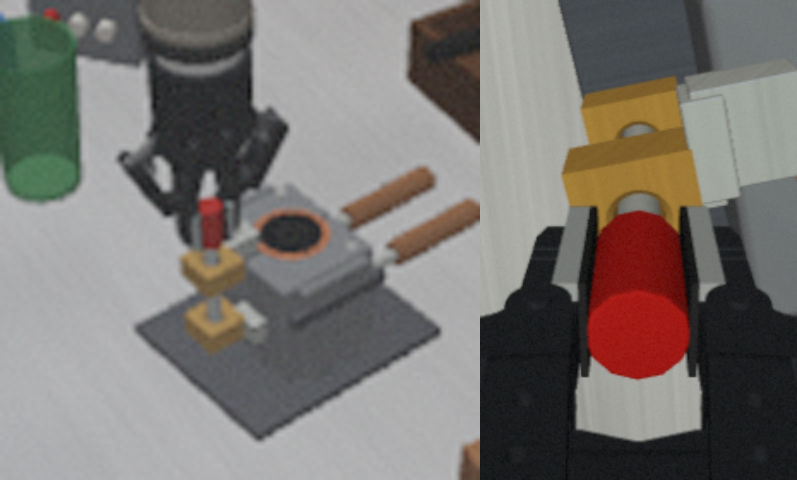

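The side crop shows the pin passing through both bushings, with the red knob at rows 198–247 just above the upper one. The wrist crop shows the shaft entering both holes. Readings are steady and there is no force, so I'm handing in.

```bash
python3 -c "
from h import *
print(bot.hand_in()); o=bot.get_obs(); print(o['t'],o['eef_pos'],o['contact_force'],o['gripper_width'])"
```

```text
the job is handed in; nothing more can be done
None
the job is handed in; nothing more can be done
```

I threaded the red-knobbed pin through the upper and then the lower brass bushing. I handed the job in with the pin still held (grip set to 80 N), after about 12 s of the 42 s allowed.

**Last checks before handing in:**
- **Height:** the TCP stood at z = 0.1405. From the grasp geometry, that puts the knob's underside about 16 mm above the upper bushing and the foot at about z = 0.026, below the lower bushing's underside at 0.045. I did not measure the gap directly.
- **Position:** the foot was at about (0.451, 0.179). The bushing centres measured (0.451, 0.180), so the foot was within about 1 mm of the hinge line.
- **Force and motion:** the wrist force stayed around 1 N through the whole insertion, and the arm was at rest. The side and wrist pictures show the shaft in both holes.

**What went wrong or disagreed:**
- **First grip:** it was about 8 mm off the pad centre, so I opened and regripped before lifting.
- **Foot offset:** the foot sat about 2 mm from the TCP axis, a tilt of no more than about 1°, and I corrected for it.
- **Bushing detections:** the network readings from the side camera were off by up to about 15 mm, so I used the wrist-camera measurements instead.
- **Other objects:** I did not measure the other pins and bystanders again at the end. Nothing was seen to touch them.

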